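# Close the evidence case and scan its label

### The job

Log in the evidence case: close its hinged lid fully, then take the hand scanner from its stand and aim its window at the middle of the bar-code label on the lid from about 10 cm away, above the label, with the window's wide side parallel to the label's long side, and hold it still there for about two seconds. Then lay the scanner back on its stand as it was, level in both saddles with the head at the same end, and let go. The lid stays closed, and the two jars and the can stay where they stand.

Things in the scene. Friction and masses are not known exactly. Their poses are not given: they have to be found in the camera images.
- case: grey painted, open-topped evidence case, fixed to the bench, 150 mm (x) by 200 mm (y) by 70 mm high without its lid. Origin at the centre of its underside, z up; the lid is hinged along its far (+x) upper edge.
- lid (a joint): angle of the case's lid: 0 is closed flat on the case, positive is open, at most 1.6 rad (about upright). Stiff hinge: the lid stays where it is left and is pushed down with a few newtons. The lid is a plain grey plate 200 mm wide (y), 8 mm thick, reaching 160 mm from the hinge (10 mm past the case's front).
- lid_hinge (a point): middle of the hinge line, on the case, 75 mm along +x from the case's centre and 70 mm up, in the plane of the lid's underside. Axes as the case's; the lid turns about y.
- label (a point): centre of the white label with black bars on the outer face of the lid, 75 mm from the hinge line; the label is 100 mm (y, long side) by 55 mm (x). It moves with the lid; z points out of the lid's outer face. With the lid closed it lies 78 mm above the bench, over the case's centre.
- scanner: black bar handle, 34 mm wide (y), 30 mm high, from x = -85 to +78 mm, with a grey head, 48 mm wide, bent 45 degrees down at its front (+x), ending about 131 mm ahead of and 35 mm below the origin; 210 g. Origin on the handle's underside near the balance point, z up: grip here, across y. It starts on the stand, origin over the stand's centre, 60 mm above the bench.
- window: centre of the scanner's dark glass window (42 mm along y by 22 mm) on the end face of the head, at x = +120.6 mm, z = -24.6 mm in the scanner's axes. Its x axis is the line of sight, straight out of the window: 45 degrees below the scanner's +x, towards -z. Its y is the scanner's y (the window's wide side).
- stand: grey plastic scanner stand, fixed: base 130 (x) by 80 (y) by 12 mm, two saddles 14 mm thick in x, centred at x = -46 and +46 mm, floors 60 mm above the bench; 10 mm high lips leave a 46 mm wide channel along x for the handle. Origin at the centre of its underside. Fingers fit between the saddles. The scanner's head points to the stand's +x.
- jar: glass sample jar with a brass-coloured cap, 76 mm across and 115 mm high, loose; leave alone. Origin at the centre of its underside.
- wide_jar: wide glass sample jar with a brass-coloured cap, 90 mm across and 100 mm high, loose; leave alone. Origin at the centre of its underside.
- can: open steel can with charred pieces in it, 104 mm across and 120 mm high, loose; leave alone. Origin at the centre of its underside.
There are look-alikes about, which are no part of the job. Leave any pink or turquoise look-alike of the stand alone.

How it is judged (in metres and radians):
On the way, in this order (a step that is already met when the one before it is completed fails the run):
1. the lid is pushed fully shut and at rest (angle under 0.04 rad), before the scan (value of joint lid below 0.04 rad and velocity of joint lid between -0.1 and 0.1 rad/s), for 0.2 s.
2. held in the fingers, aimed 1.5 s from above: label 65-140 mm off, within 18 mm of the sight line, 1.05 rad of square, wide side within 0.26 rad of the long side, under 20 mm/s, 0.15 rad/s; lid shut (value of joint lid below 0.04 rad and x of label in the frame of window between 0.065 and 0.14 m and y of label in the frame of window between -0.018 and 0.018 m and z of label in the frame of window between -0.018 and 0.018 m and z of window in the frame of label above 0.03 m and angle between the x axis of window and the z axis of label, either way round below 1.05 rad and angle between the y axis of window and the y axis of label, either way round below 0.26 rad and linear speed of scanner below 0.02 m/s and angular speed of scanner below 0.15 rad/s and contact force between the fingers and scanner above 1 N), for 1.5 s.
At the end, for the whole second after the job is handed in: Lid shut (under 0.04 rad). Scanner at rest and level (0.1 rad) in both saddles, origin within 22 mm along and 12 mm across of the stand's centre, 55 to 65 mm above its underside, head to the stand's +x. Jars and can upright (0.1 rad), within 25 mm of their start (value of joint lid below 0.04 rad and x of scanner in the frame of stand between -0.022 and 0.022 m and y of scanner in the frame of stand between -0.012 and 0.012 m and z of scanner in the frame of stand between 0.055 and 0.065 m and x of window in the frame of stand above 0.05 m and angle between each of scanner, jar, wide_jar, can's own z axis and vertical below 0.1 rad and linear speed of scanner below 0.02 m/s and distance of each of jar, wide_jar, can from where it was at the start of the episode below 0.025 m); the robot touches nothing.
It fails at once if the jar is pushed more than 25 mm from its place or tipped over (distance of jar from where it was at the start of the episode above 0.025 m or angle between jar's own z axis and vertical above 0.3 rad).
It fails at once if the wide jar is pushed more than 25 mm from its place or tipped over (distance of wide_jar from where it was at the start of the episode above 0.025 m or angle between wide_jar's own z axis and vertical above 0.3 rad).
It fails at once if the can is pushed more than 25 mm from its place or tipped over (distance of can from where it was at the start of the episode above 0.025 m or angle between can's own z axis and vertical above 0.3 rad).
It also fails if it takes over 70 s, if anything falls off the work surface, if the arm or the gripper's body presses on something with over 40 N, if the wrist force passes 120 N, or if a joint passes its speed limit or range.

### The arm

A 6-joint arm with a two-finger parallel gripper is mounted at the origin on the work surface. World frame = base frame: x ahead of the robot, y to its left, z up, the work surface at z = 0. Lengths are in m, angles in degrees, forces in N, time in s.
With the tool pointing down it reaches from about 0.25 to 0.725 m from the base axis. Payload 9.7 kg.
Tool frame: the origin (TCP) lies midway between the tips of the shut fingers; the grasp point (between the pads) lies 19 mm behind it; x points along the fingers, y is the direction in which the jaws open and shut, and the axes are right-handed (so a half turn about x gives the same grasp; the last joint's range is limited). The gripper opens to 85 mm and grips with 20 to 120 N. Pads are 22 mm wide; open, the fingers measure 114 mm over their backs; the gripper's body (76 mm by 85 mm) begins 54 mm behind the grasp point. The pads swing forward as they close: fully open they stand 13 mm farther back than shut.
Start: joints at [-65.89, 4.979, 10.078, 95.1, 0, 90], TCP at [0.225, -0.502, 0.2] pointing down, gripper open.
Joint ranges: [-179.16, 179.16], [-48.56, 103.87], [-65.8, 70.77], [-126.05, 130.52], [-82.76, 87.17], [-180, 180]. Speed limits (degrees/s): [127.2, 127.2, 147.25, 180, 180, 180].

### API

Orientations are given as [roll, pitch, yaw] about the fixed x, y, z axes, in that order (R = Rz(yaw) Ry(pitch) Rx(roll)).
In Python, from workcell import bot, cams gives the robot as it stands.
- The arm moves only by the tool apply_moves, never from a script. Its argument "commands" is a list of rows, each a list of 5 numbers: the shift along the tool's x, y, z in m, then the turn about the tool's x in rad, then the opening, from -1 (shut) to 1 (fully open). In form: [[tx, ty, tz, roll, hand], ...]. A call has 1 to 12 rows; each row is the pose to reach, as a shift and turn from the pose measured when the call began, along the tool's axes at that moment; what a row does not reach only later rows make up. A row lasts 1/10 s, in which the tool goes at most 50 mm and 8.59 degrees, less where a joint would pass 70% of its speed; a pose out of reach is approached as far as the arm can. A call with a gripper value outside its range is refused whole. The fingers move at their own pace and stop on an object; "newtons" is the grip in N (left out, the last holds). Time passes only in rows, so rows that repeat a pose let the fingers close. It gives the time, the measured TCP pose, the force and the opening at its end, in the units of the state.
- bot.get_obs(): the state, without advancing time (a new reading comes with each control period).
- cams.camera(name): name is "scene" or "top" or "wrist"; returns a dict with "frame" (420x560x3 uint8, blue, green, red), "depth" (420x560 float32, m along the optical axis (not along the pixel's ray), 0 where there is no reading), "camera_matrix" (3x3 intrinsics, pixels), "R" (3x3) and "t" (3): a world point X has camera coordinates R X + t; the wrist camera has in their place "mount" (4x4, takes a point from camera to tool coordinates, whose origin is the TCP and whose axes are the tool frame's). Camera axes: x right, y down, z forward; pixel columns grow to the right and rows downward; lengths in m; the calibration is good to about 2 mm. The wrist camera is an equidistant fisheye: a pixel r from the principal point sees the ray r / f radians off the axis. A picture is of the moment at which its call begins: read the wrist's pose just before it.
- bot.job_done(): hands the job in, once; it reports no verdict.
Trained networks look in the newest picture that a camera, given by its name, has taken for a name from the list of things; names that differ only in an ending like _2 or _b are one class to them, and where a whole thing is asked for, a point or a joint stands for the part that bears it (a point fixed in the world has none). Each returns a list of dicts, best first, with "confidence" (0 to 1); they miss things now and then, are a little off and sometimes report something else, mostly with a low value. They report only what shows in the picture. A call takes as long as a camera call. They do not tell look-alikes from the thing itself.
- cams.spot_in(name, camera): "rect" ([left, top, right, bottom] in pixels, round what is visible of it).
The state is a dict: "time": time; "q": joint angles; "qd": joint speeds; "joint_efforts": joint torques, N m; "ee_pos": TCP position; "tcp_rot": TCP orientation; "wrist_force": force on the tool from outside, world axes, zero at the start; "torque": the same for the moment, N m; "opening": finger opening in m.
Only numpy, scipy, OpenCV 4.12 (cv2) and the standard library are available. Lean on these libraries where they do the work, as an engineer would, in place of code of your own. Each camera call takes 0.05 s, during which the arm holds its last target. There are 200 camera calls.

## Working session

There is one attempt and no reset: what is moved stays moved. The work goes in short steps, Python scripts to look and compute and a tool call to move; the robot and the scene stay as the last step left them, time stands still between calls to the robot, and variables do not carry over. Pictures are saved under pics/ and viewed, about 8 in all and at most 12, crops included, and the job is handed in when it is done.

Besides the shell and the picture viewer there is one more tool, called after "Call:" as name([rows], argument=value, ...), one row to a line, values as JSON. apply_moves: Moves the arm, as the interface text tells. Its arguments: {"type":"object","properties":{"commands":{"type":"array"},"newtons":{"type":"number"}},"required":["commands"]}

```bash
mkdir -p pics; ls
cat > h.py <<'E'
import numpy as np, cv2
from workcell import bot, cams
def world(c):
    d=c["depth"];K=c["camera_matrix"];v,u=np.mgrid[:d.shape[0],:d.shape[1]]
    P=np.stack([(u-K[0,2])/K[0,0]*d,(v-K[1,2])/K[1,1]*d,d],-1)
    return (P-c["t"])@c["R"]
E
python3 - <<'E'
from h import *
np.set_printoptions(precision=3,suppress=True)
o=bot.get_obs();print(o)
ims=[]
for n in("scene","top"):
    c=cams.camera(n);np.savez(n+".npz",**c);W=world(c)
    im=c["frame"].copy()
    for k in("case","lid","label","scanner","window","stand","jar","wide_jar","can"):
        for r in cams.spot_in(k,n)[:3]:
            x0,y0,x1,y1=[int(a) for a in r["rect"]]
            p=np.median(W[(y0+y1)//2-2:(y0+y1)//2+3,(x0+x1)//2-2:(x0+x1)//2+3].reshape(-1,3),0)
            print(n,k,round(r["confidence"],2),[x0,y0,x1,y1],p)
    cv2.imwrite(f"pics/{n}.png",im)
E
```

```text
pics
{'time': 0.0, 'q': array([-65.889,   5.011,  10.033,  95.1  ,  -0.001,  89.999]), 'qd': array([ 0.01 ,  0.051,  0.003, -0.03 ,  0.054,  0.022]), 'joint_efforts': array([ -0.001, -52.039,  46.48 ,   0.016,  -0.   ,  -0.   ]), 'ee_pos': array([ 0.225, -0.502,  0.199]), 'tcp_rot': array([-89.182,  89.921, 114.93 ]), 'wrist_force': array([-0.439,  0.953, -0.282]), 'torque': array([ 0.015, -0.018,  0.024]), 'opening': 0.08550540253416763}
scene case 0.85 [151, 205, 251, 313] [ 0.629 -0.255  0.13 ]
scene lid 0.86 [152, 203, 251, 304] [ 0.619 -0.25   0.138]
scene label 0.93 [150, 200, 250, 302] [ 0.616 -0.251  0.142]
scene scanner 0.57 [329, 157, 387, 217] [0.574 0.234 0.086]
scene stand 0.76 [272, 175, 321, 225] [0.489 0.081 0.014]
scene stand 0.69 [336, 122, 376, 165] [0.359 0.376 0.015]
scene stand 0.68 [329, 169, 374, 217] [0.539 0.245 0.014]
scene jar 0.86 [282, 233, 311, 282] [ 0.713 -0.039  0.104]
scene jar 0.25 [395, 151, 426, 191] [0.589 0.409 0.081]
scene wide_jar 0.94 [392, 149, 429, 190] [0.586 0.409 0.09 ]
scene wide_jar 0.67 [150, 206, 251, 304] [ 0.622 -0.254  0.135]
scene wide_jar 0.66 [328, 177, 370, 218] [0.549 0.231 0.014]
scene can 0.62 [92, 249, 147, 309] [ 0.56  -0.457  0.081]
top case 0.69 [322, 169, 418, 238] [ 0.585 -0.237  0.165]
top case 0.59 [93, 193, 134, 229] [0.56  0.424 0.101]
top lid 0.83 [323, 170, 420, 220] [ 0.608 -0.245  0.144]
top label 0.68 [325, 170, 418, 222] [ 0.605 -0.244  0.149]
top scanner 0.6 [168, 176, 193, 251] [0.559 0.25  0.092]
top stand 0.77 [229, 215, 265, 263] [0.496 0.077 0.012]
top stand 0.73 [172, 199, 204, 246] [0.535 0.229 0.088]
top stand 0.68 [122, 256, 163, 309] [0.371 0.366 0.013]
top jar 0.61 [267, 152, 294, 185] [ 0.68  -0.013  0.115]
top wide_jar 0.63 [91, 193, 137, 224] [0.568 0.422 0.1  ]
top can 0.86 [417, 199, 470, 242] [ 0.552 -0.446  0.098]
```

Run:
```python
import cv2
a=cv2.imread("pics/scene.png");b=cv2.imread("pics/top.png")
cv2.imwrite("pics/s1.png",cv2.resize(a[100:340,60:460],(800,480),interpolation=2))
cv2.imwrite("pics/t1.png",cv2.resize(b[130:340,70:490],(800,400),interpolation=2))
```

```text
(no output)
```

View pics/s1.png

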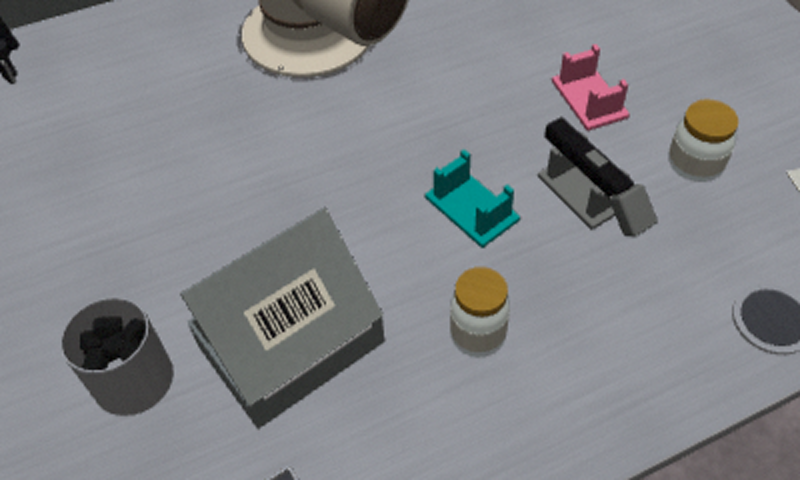

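View pics/t1.png

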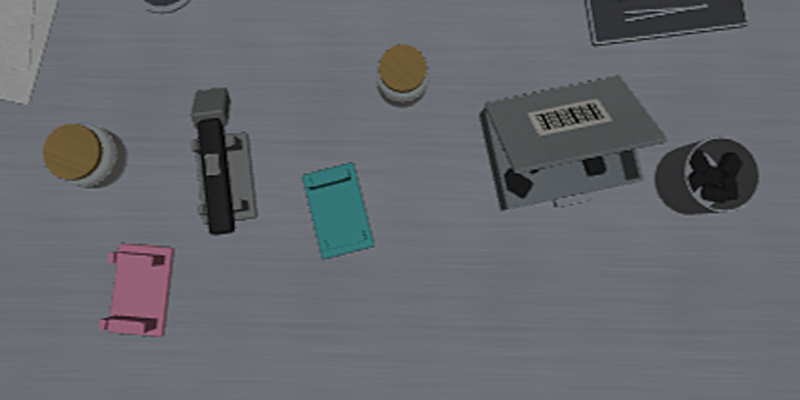

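The scene view shows the lid open about half a radian. The scanner is on the grey stand (s1 px ~600,180), with the turquoise and pink stands empty. The jars are at (480,300) and (705,130), and the can is at (115,350). Next I fit the poses from depth.

Run:
```python
from h import *
np.set_printoptions(precision=3,suppress=True)
for n in("scene","top"):
    c=dict(np.load(n+".npz"));W=world(c);F=c["frame"].astype(int)
    # lid
    x0,y0,x1,y1={"scene":(152,203,251,304),"top":(323,170,420,220)}[n]
    P=W[y0:y1,x0:x1].reshape(-1,3);P=P[P[:,2]>0.085]
    best=None;rng=np.random.default_rng(0)
    for _ in range(400):
        a=P[rng.choice(len(P),3,False)];m=np.cross(a[1]-a[0],a[2]-a[0])
        if np.linalg.norm(m)<1e-6:continue
        m/=np.linalg.norm(m);i=abs((P-a[0])@m)<.004
        if best is None or i.sum()>best.sum():best=i
    Q=P[best];m=np.linalg.svd(Q-Q.mean(0),full_matrices=False)[2][2];m*=np.sign(m[2])
    print(n,"lid n",m,"angle",np.arccos(m[2]),"dir yaw",np.degrees(np.arctan2(-m[1],-m[0])),"z",Q[:,2].min(),Q[:,2].max(),best.sum(),len(P))
    rect=cv2.minAreaRect(Q[:,:2].astype(np.float32));print(" corners",cv2.boxPoints(rect))
    # label (bright inside lid)
    G=F.sum(2);M=np.zeros(G.shape,bool);M[y0:y1,x0:x1]=(G[y0:y1,x0:x1]>420)
    L=W[M];i=abs((L-Q.mean(0))@m)<.01
    print(" label",L[i].mean(0),(L[i].min(0)+L[i].max(0))/2,i.sum())
    # scanner handle
    S=W.reshape(-1,3);i=(S[:,2]>.078)&(S[:,2]<.1)&(abs(S[:,0]-.55)<.16)&(abs(S[:,1]-.24)<.07);S=S[i]
    top=S[S[:,2]>.086];r=cv2.minAreaRect(top[:,:2].astype(np.float32));print(" scan",r,cv2.boxPoints(r),len(top),np.median(top[:,2]))
    v=np.linalg.svd(top-top.mean(0),full_matrices=False)[2][0];print(" axis",np.degrees(np.arctan2(v[1],v[0])),top.mean(0))
    B=W.reshape(-1,3);i=(B[:,2]>.006)&(B[:,2]<.017)&(abs(B[:,0]-.53)<.1)&(abs(B[:,1]-.245)<.06)
    r=cv2.minAreaRect(B[i][:,:2].astype(np.float32));print(" base",r,i.sum())
```

```text
scene lid n [0.706 0.16  0.689] angle 0.8101044576443833 dir yaw -167.21558851802573 z 0.08500823467114801 0.19668742371301556 4823 5047
 corners [[ 0.54  -0.158]
 [ 0.584 -0.353]
 [ 0.692 -0.329]
 [ 0.648 -0.134]]
 label [ 0.627 -0.241  0.127] [ 0.637 -0.218  0.095] 499
 scan ((0.5469182729721069, 0.24590489268302917), (0.17870819568634033, 0.04512467607855797), 8.437602043151855) [[0.455 0.255]
 [0.462 0.21 ]
 [0.639 0.237]
 [0.632 0.281]] 551 0.09158636870893866
 axis 9.151132796834165 [0.553 0.244 0.091]
 base ((0.5305523872375488, 0.22541986405849457), (0.19719769060611725, 0.07387342303991318), 1.821863055229187) 446
top lid n [0.705 0.161 0.69 ] angle 0.8089155072621095 dir yaw -167.15347813579706 z 0.08501784920862895 0.19494709855635142 2828 2912
 corners [[ 0.538 -0.158]
 [ 0.58  -0.354]
 [ 0.686 -0.331]
 [ 0.644 -0.135]]<stdin>:20: RuntimeWarning: Mean of empty slice.
  ret = um.true_divide(
Traceback (most recent call last):
ValueError: zero-size array to reduction operation minimum which has no identity
```

```bash
cat >> h.py <<'E'
from scipy.spatial.transform import Rotation as Ro
def go(pts,o=None,spin=None):
    """shifts in tool axes to world points; spin = wanted world yaw (deg) of tool y, mod 180"""
    o=o or bot.get_obs();R=Ro.from_euler("xyz",o["tcp_rot"],degrees=True)
    M=R.as_matrix()
    print("ee",o["ee_pos"],"tool y yaw",np.degrees(np.arctan2(M[1,1],M[0,1])),"F",o["wrist_force"],"open",o["opening"],"t",o["time"],"q6",o["q"][5],"xdir",M[:,0])
    for p in pts: print(" ->",p,"shift",R.inv().apply(np.array(p)-o["ee_pos"]).round(4))
    if spin is not None:
        a=np.arctan2(M[1,1],M[0,1]);d=(np.radians(spin)-a+np.pi/2)%np.pi-np.pi/2
        print(" roll about tool x",-d,"or",-d+np.pi*np.sign(d))
E
python3 - <<'E'
from h import *
np.set_printoptions(precision=3,suppress=True)
go([(.25,-.49,.25),(.575,-.253,.25),(.575,-.253,.2),(.575,-.253,.078)],spin=102.8)
E
```

```text
ee [ 0.225 -0.502  0.2  ] tool y yaw -65.89024196623728 F [-0.088 -0.54   0.63 ] open 0.08534269912549572 t 1.0 q6 90.00159024507059 xdir [ 0. -0. -1.]
 -> (0.25, -0.49, 0.25) shift [-0.05  -0.001 -0.028]
 -> (0.575, -0.253, 0.25) shift [-0.05  -0.084 -0.421]
 -> (0.575, -0.253, 0.2) shift [-0.    -0.084 -0.421]
 -> (0.575, -0.253, 0.078) shift [ 0.122 -0.084 -0.421]
 roll about tool x 0.19739251529303914 or -2.944200138296754
```

Call:
apply_moves([
  [-0.05,0,-0.03,0,-1],
  [-0.05,-0.01,-0.08,0.05,-1],
  [-0.05,-0.02,-0.13,0.1,-1],
  [-0.05,-0.035,-0.18,0.15,-1],
  [-0.05,-0.045,-0.23,0.2,-1],
  [-0.05,-0.055,-0.28,0.2,-1],
  [-0.05,-0.065,-0.33,0.2,-1],
  [-0.05,-0.075,-0.38,0.2,-1],
  [-0.05,-0.084,-0.421,0.2,-1],
  [-0.05,-0.084,-0.421,0.2,-1],
  [-0.05,-0.084,-0.421,0.2,-1],
  [-0.03,-0.084,-0.421,0.2,-1],
])

```text
time: 2.2
ee_pos: [0.575, -0.2541, 0.232]
tcp_rot: [138.9, 89.8, -28.5]
wrist_force: [2.1, 0.4, 0.5]
opening: -0.0001
```

Run:
```python
from h import *
np.set_printoptions(precision=3,suppress=True)
go([(.575,-.253,.2),(.575,-.253,.078)],spin=102.8)
```

```text
ee [ 0.575 -0.254  0.232] tool y yaw -77.35145080674432 F [2.086 0.397 0.533] open -7.769347752631306e-05 t 2.2 q6 143.51666453776727 xdir [ 0.004 -0.002 -1.   ]
 -> (0.575, -0.253, 0.2) shift [ 0.032 -0.001 -0.   ]
 -> (0.575, -0.253, 0.078) shift [ 0.154 -0.002  0.   ]
 roll about tool x -0.00264331523248984 or 3.1389493383573033
```

Call:
apply_moves([
  [0.03,0,0,0,-1],
  [0.045,0,0,0,-1],
  [0.058,0,0,0,-1],
  [0.07,0,0,0,-1],
  [0.082,0,0,0,-1],
  [0.094,0,0,0,-1],
  [0.106,0,0,0,-1],
  [0.118,0,0,0,-1],
  [0.128,0,0,0,-1],
  [0.137,0,0,0,-1],
  [0.144,0,0,0,-1],
  [0.149,0,0,0,-1],
])

```text
time: 3.4
ee_pos: [0.5754, -0.2543, 0.0823]
tcp_rot: [137.1, 89.8, -30.3]
wrist_force: [-0.7, 0.4, 2.6]
opening: 0.0003
```

Run:
```python
from h import *
np.set_printoptions(precision=3,suppress=True)
go([(.575,-.253,.078)],spin=102.8)
```

```text
ee [ 0.575 -0.254  0.082] tool y yaw -77.34739630684571 F [-0.661  0.351  2.624] open 0.0002867609349171048 t 3.4 q6 143.51208996258794 xdir [ 0.003 -0.002 -1.   ]
 -> (0.575, -0.253, 0.078) shift [ 0.004 -0.001  0.   ]
 roll about tool x -0.002572550859737177 or 3.139020102730056
```

Call:
apply_moves([
  [0.002,0,0,0,-1],
  [0.004,0,0,0,-1],
  [0.006,0,0,0,-1],
  [0.006,0,0,0,-1],
  [0.006,0,0,0,-1],
  [0.006,0,0,0,-1],
])

```text
time: 4.0
ee_pos: [0.5754, -0.2543, 0.0763]
tcp_rot: [139.3, 89.8, -28.0]
wrist_force: [0.2, 0.4, 0.7]
opening: -0.0003
```

Call:
apply_moves([
  [0.002,0,0,0,-1],
  [0.003,0,0,0,-1],
  [0.004,0,0,0,-1],
  [0.004,0,0,0,-1],
  [0.004,0,0,0,-1],
])

```text
time: 4.5
ee_pos: [0.5755, -0.2542, 0.0722]
tcp_rot: [140.7, 89.8, -26.6]
wrist_force: [0.6, -0.0, 0.1]
opening: -0.0
```

Run:
```python
from h import *
np.set_printoptions(precision=3,suppress=True)
go([])
for n in("scene","top"):
    c=cams.camera(n);W=world(c)
    x0,y0,x1,y1={"scene":(140,200,260,314),"top":(315,165,425,245)}[n]
    P=W[y0:y1,x0:x1].reshape(-1,3);P=P[(P[:,2]>.05)&(P[:,2]<.13)]
    D=P-[.59,-.25,0];lx=D@[.975,.222,0];ly=D@[-.222,.975,0]
    for a in np.arange(-.1,.1,.02):
        i=(abs(lx-a-.01)<.01)&(abs(abs(ly)-.065)<.025);print(n,a+.01,i.sum(),np.median(P[i,2]) if i.any() else None)
    cv2.imwrite(f"pics/{n}2.png",cv2.resize(c["frame"][y0-20:y1+20,x0-20:x1+20],None,fx=4,fy=4))
```

```text
ee [ 0.575 -0.254  0.072] tool y yaw -77.34001633097877 F [ 0.6   -0.026  0.14 ] open -6.190219677077853e-06 t 4.5 q6 143.50815510435814 xdir [ 0.003 -0.002 -1.   ]
scene -0.09000000000000001 0 None
scene -0.07 102 0.11608155906794132
scene -0.049999999999999996 205 0.11205378975827797
scene -0.029999999999999992 300 0.10705767053433171
scene -0.00999999999999999 302 0.10237532730818091
scene 0.010000000000000014 305 0.09753397387637623
scene 0.03000000000000002 321 0.09260467813385466
scene 0.05000000000000001 323 0.08733697624951135
scene 0.07000000000000002 412 0.08170393131235588
scene 0.09000000000000004 115 0.07555977641287102
top -0.09000000000000001 0 None
top -0.07 129 0.1138924358222721
top -0.049999999999999996 146 0.1099925680544353
top -0.029999999999999992 143 0.10495162421689078
top -0.00999999999999999 137 0.09985814204239762
top 0.010000000000000014 140 0.09500113203832808
top 0.03000000000000002 132 0.08994594252025284
top 0.05000000000000001 181 0.08473720963761601
top 0.07000000000000002 221 0.07975613544824954
top 0.09000000000000004 42 0.07336417334867994
```

View pics/scene2.png

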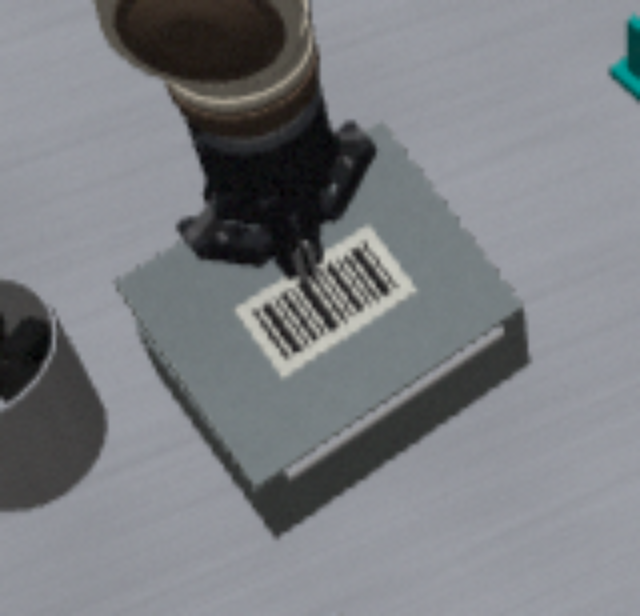

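The lid is only partly closed, at about 0.25 rad by depth, although the TCP reads 72 mm. The fingertips look as if they meet the lid near the label's edge (px 300,270). I'll take the wrist view to see where the contact is.

Run:
```python
from h import *
np.set_printoptions(precision=3,suppress=True)
c=cams.camera("wrist");print(c["mount"],c["camera_matrix"])
cv2.imwrite("pics/w1.png",c["frame"])
c=cams.camera("top");W=world(c)
cv2.imwrite("pics/t3.png",cv2.resize(c["frame"][150:260,310:440],None,fx=4,fy=4,interpolation=2))
P=W[150:260,310:440].reshape(-1,3);D=P-[.575,-.254,0]
i=np.hypot(D[:,0],D[:,1])<.05
for p in P[i&(P[:,2]>.115)][::6]: print(p,end=";")
```

```text
[[-0.    -0.308  0.951 -0.173]
 [ 1.     0.001  0.001  0.001]
 [-0.001  0.951  0.308 -0.079]
 [ 0.     0.     0.     1.   ]] [[325.192   0.    283.171]
 [  0.    325.192 204.452]
 [  0.      0.      1.   ]]
[ 0.607 -0.216  0.582];[ 0.607 -0.225  0.582];[ 0.607 -0.234  0.582];[ 0.605 -0.219  0.583];[ 0.605 -0.228  0.582];[ 0.608 -0.24   0.573];[ 0.604 -0.22   0.583];[ 0.604 -0.229  0.582];[ 0.602 -0.212  0.581];[ 0.602 -0.22   0.584];[ 0.603 -0.229  0.582];[ 0.602 -0.212  0.579];[ 0.6   -0.218  0.586];[ 0.601 -0.228  0.582];[ 0.603 -0.239  0.577];[ 0.599 -0.215  0.585];[ 0.599 -0.224  0.585];[ 0.601 -0.235  0.578];[ 0.597 -0.212  0.587];[ 0.597 -0.22   0.586];[ 0.597 -0.229  0.585];[ 0.597 -0.21   0.579];[ 0.596 -0.216  0.585];[ 0.596 -0.225  0.585];[ 0.598 -0.236  0.578];[ 0.594 -0.212  0.586];[ 0.594 -0.22   0.586];[ 0.594 -0.229  0.585];[ 0.594 -0.209  0.579];[ 0.593 -0.215  0.586];[ 0.593 -0.223  0.586];[ 0.594 -0.234  0.581];[ 0.591 -0.209  0.585];[ 0.591 -0.218  0.586];[ 0.592 -0.226  0.585];[ 0.593 -0.237  0.579];[ 0.589 -0.212  0.586];[ 0.589 -0.219  0.588];[ 0.591 -0.23   0.5
[... 4088 characters left out ...]
7  0.267];[ 0.573 -0.217  0.178];[ 0.566 -0.218  0.235];[ 0.569 -0.207  0.192];[ 0.566 -0.218  0.215];[ 0.56  -0.22   0.266];[ 0.565 -0.211  0.204];[ 0.562 -0.219  0.23 ];[ 0.557 -0.221  0.277];[ 0.562 -0.215  0.207];[ 0.558 -0.221  0.244];[ 0.553 -0.222  0.291];[ 0.559 -0.218  0.216];[ 0.555 -0.222  0.257];[ 0.558 -0.21   0.199];[ 0.556 -0.22   0.219];[ 0.552 -0.224  0.258];[ 0.557 -0.209  0.192];[ 0.555 -0.218  0.213];[ 0.551 -0.224  0.247];[ 0.548 -0.23   0.275];[ 0.556 -0.222  0.177];[ 0.559 -0.245  0.153];[ 0.546 -0.228  0.277];[ 0.552 -0.213  0.194];[ 0.554 -0.242  0.174];[ 0.544 -0.231  0.272];[ 0.544 -0.231  0.256];[ 0.543 -0.233  0.241];[ 0.541 -0.236  0.238];[ 0.538 -0.241  0.244];
```

View pics/w1.png

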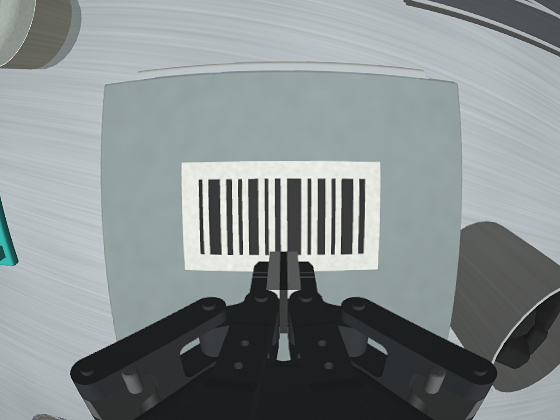

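The wrist view shows the shut fingertips on the lid, just at the label's near edge (px 285,260). The lid is still a little open and the force is tiny. I'll keep pressing slowly and watch both.

Call:
apply_moves([
  [0.003,0,0,0,-1],
  [0.006,0,0,0,-1],
  [0.009,0,0,0,-1],
  [0.012,0,0,0,-1],
])

```text
time: 5.1
ee_pos: [0.5754, -0.2543, 0.0599]
tcp_rot: [139.0, 89.8, -28.4]
wrist_force: [-1.9, 0.4, 2.0]
opening: -0.0003
```

```bash
cat >> h.py <<'E'
def lid():
    c=cams.camera("top");W=world(c);P=W[165:245,315:425].reshape(-1,3);P=P[(P[:,2]>.04)&(P[:,2]<.13)]
    D=P-[.59,-.25,0];lx=D@[.975,.222,0];ly=D@[-.222,.975,0]
    i=(lx>-.08)&(lx<.06)&(abs(abs(ly)-.065)<.025)
    f=np.polyfit(lx[i],P[i,2],1);r=P[i,2]-np.polyval(f,lx[i]);k=abs(r)<.004;f=np.polyfit(lx[i][k],P[i,2][k],1)
    print("lid angle",-np.arctan(f[0]),"z mid",f[1],k.sum(),i.sum())
E
python3 - <<'E'
from h import *
np.set_printoptions(precision=3,suppress=True)
go([]);lid()
E
```

```text
ee [ 0.575 -0.254  0.06 ] tool y yaw -77.3425149228354 F [-1.889  0.356  1.975] open -0.00028789157142690213 t 5.1 q6 143.50835266298685 xdir [ 0.003 -0.002 -1.   ]
lid angle 0.1293774413125225 z mid 0.08814212091099302 967 1013
```

Call:
apply_moves([
  [0.003,0,0,0,-1],
  [0.006,0,0,0,-1],
  [0.009,0,0,0,-1],
  [0.0105,0,0,0,-1],
  [0.012,0,0,0,-1],
  [0.012,0,0,0,-1],
])

```text
time: 5.75
ee_pos: [0.5753, -0.2542, 0.047]
tcp_rot: [141.1, 89.9, -26.3]
wrist_force: [0.5, -0.4, -0.5]
opening: 0.0001
```

Run:
```python
from h import *
np.set_printoptions(precision=3,suppress=True)
go([]);lid()
```

```text
ee [ 0.575 -0.254  0.047] tool y yaw -77.34194958250924 F [ 0.533 -0.384 -0.462] open 0.00010590711731675195 t 5.75 q6 143.509715122776 xdir [ 0.002 -0.001 -1.   ]
lid angle 0.0034580288778324818 z mid 0.07835718768089152 957 990
```

Call:
apply_moves([
  [0.001,0,0,0,-1],
  [0.002,0,0,0,-1],
  [0.003,0,0,0,-1],
  [0.003,0,0,0,-1],
])

```text
time: 6.2
ee_pos: [0.5756, -0.2542, 0.0463]
tcp_rot: [143.3, 89.7, -24.1]
wrist_force: [-5.7, 2.0, 15.1]
opening: 0.0001
```

Run:
```python
from h import *
np.set_printoptions(precision=3,suppress=True)
go([(.575,-.2542,.2),(.5,-.12,.25),(.49,.237,.25)],spin=99);lid()
```

```text
ee [ 0.576 -0.254  0.046] tool y yaw -77.33959276138796 F [-5.748  2.032 15.138] open 7.700692932971826e-05 t 6.2 q6 143.51070560194836 xdir [ 0.004 -0.002 -1.   ]
 -> (0.575, -0.2542, 0.2) shift [-0.154  0.     0.   ]
 -> (0.5, -0.12, 0.25) shift [-0.204 -0.147  0.044]
 -> (0.49, 0.237, 0.25) shift [-0.205 -0.497 -0.025]
 roll about tool x 0.06388615827761335 or -3.0777064953121798
lid angle 0.0009961700205617487 z mid 0.07796539447853165 956 991
```

Call:
apply_moves([
  [-0.05,0,0,0,-1],
  [-0.1,0,0,0,-1],
  [-0.15,-0.02,0,-0.14,-1],
  [-0.17,-0.06,-0.005,-0.28,0],
  [-0.17,-0.1,-0.012,-0.42,1],
  [-0.17,-0.14,-0.02,-0.56,1],
  [-0.17,-0.18,-0.027,-0.7,1],
  [-0.17,-0.22,-0.034,-0.84,1],
  [-0.17,-0.26,-0.04,-0.98,1],
  [-0.17,-0.3,-0.046,-1.12,1],
  [-0.17,-0.34,-0.053,-1.26,1],
  [-0.17,-0.38,-0.06,-1.4,1],
])

```text
time: 7.45
ee_pos: [0.5499, 0.1318, 0.2157]
tcp_rot: [68.6, 89.7, -18.2]
wrist_force: [0.2, -0.9, -0.6]
opening: 0.0855
```

Run:
```python
from h import *
np.set_printoptions(precision=3,suppress=True)
go([(.5425,.245,.216)],spin=99)
```

```text
ee [0.55  0.132 0.216] tool y yaw 3.2095916858440674 F [ 0.188 -0.896 -0.608] open 0.08545569310630179 t 7.45 q6 100.34807863179766 xdir [ 0.005 -0.002 -1.   ]
 -> (0.5425, 0.245, 0.216) shift [-0.001 -0.001 -0.114]
 roll about tool x 1.4697346366780213 or -1.6718580169117718
```

Call:
apply_moves([
  [0,0,-0.02,-0.14,1],
  [0,0,-0.04,-0.28,1],
  [0,0,-0.06,-0.42,1],
  [0,0,-0.08,-0.56,1],
  [0,0,-0.1,-0.7,1],
  [0,0,-0.114,-0.84,1],
  [0,0,-0.114,-0.98,1],
  [0,0,-0.114,-1.12,1],
  [0,0,-0.114,-1.26,1],
  [0,0,-0.114,-1.4,1],
  [0,0,-0.114,-1.54,1],
  [0,0,-0.114,-1.67,1],
])

```text
time: 8.65
ee_pos: [0.5436, 0.2457, 0.2154]
tcp_rot: [-24.8, 89.7, -15.6]
wrist_force: [0.3, -0.3, 0.1]
opening: 0.0851
```

```bash
cat >> h.py <<'E'
def wworld(o,c):
    d=c["depth"];K=c["camera_matrix"];v,u=np.mgrid[:d.shape[0],:d.shape[1]]
    x=(u-K[0,2])/K[0,0];y=(v-K[1,2])/K[1,1];r=np.hypot(x,y)+1e-9
    s=np.tan(np.minimum(r,1.5))/r
    P=np.stack([x*s*d,y*s*d,d],-1)
    P=P@c["mount"][:3,:3].T+c["mount"][:3,3]
    return P@Ro.from_euler("xyz",o["tcp_rot"],degrees=True).as_matrix().T+o["ee_pos"]
E
python3 - <<'E'
from h import *
np.set_printoptions(precision=3,suppress=True)
go([(.5425,.245,.216)],spin=99)
o=bot.get_obs();c=cams.camera("wrist");W=wworld(o,c);np.savez("w2.npz",W=W,f=c["frame"],d=c["depth"])
cv2.imwrite("pics/w2.png",c["frame"])
S=W.reshape(-1,3);S=S[np.isfinite(S).all(1)&(c["depth"].ravel()>0)]
b=(abs(S[:,0]-.45)<.2)&(abs(S[:,1]-.25)<.2);h,e=np.histogram(S[b][:,2],np.arange(-.02,.13,.005));print(h,e[:3])
E
```

```text
ee [0.544 0.246 0.215] tool y yaw 99.22559163505399 F [ 0.28  -0.325  0.145] open 0.0850842525918049 t 8.65 q6 15.196523618475629 xdir [ 0.005 -0.001 -1.   ]
 -> (0.5425, 0.245, 0.216) shift [-0.001 -0.001 -0.001]
 roll about tool x 0.003937316796649437 or -3.1376553367931437
[    0     0     0 44547  8698  1459  9646   299   335   338   359   387
   351   398   455  1995   630  1314   647   524   541  4944  1129  1955
   189     0     0     0     0] [-0.02  -0.015 -0.01 ]
```

View pics/w2.png

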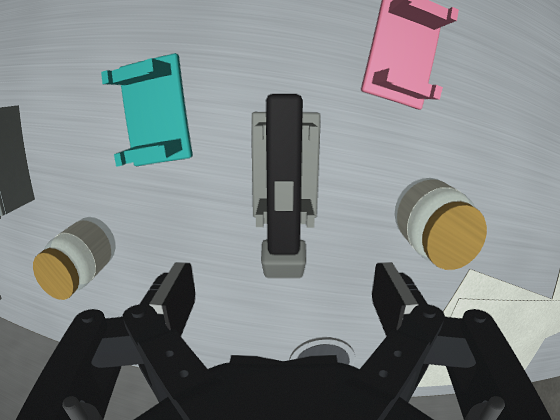

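The wrist view shows the scanner on the grey stand: handle px (268-300, 95-255), head at (283,260). The empty look-alike stands are left and right of it. Next I take the scanner pose and the pad tips' actual depth.

Run:
```python
from h import *
np.set_printoptions(precision=4,suppress=True)
z=np.load("w2.npz");W=z["W"];o=bot.get_obs();R=Ro.from_euler("xyz",o["tcp_rot"],degrees=True).as_matrix()
T=(W-o["ee_pos"])@R
Q=T[255:330,360:420].reshape(-1,3);Q=Q[Q[:,0]<.03];print("finger R tool x max",np.percentile(Q[:,0],[50,90,98,100]),Q[Q[:,0]>np.percentile(Q[:,0],97)][::5])
Q=T[255:330,145:200].reshape(-1,3);Q=Q[Q[:,0]<.03];print("finger L",np.percentile(Q[:,0],[50,90,98,100]))
# handle: dark/upper points
S=W[85:285,245:325].reshape(-1,3);top=S[(S[:,2]>.082)&(S[:,2]<.097)]
a=np.radians(9.2);D=top-[.5425,.245,0];lx=D@[np.cos(a),np.sin(a),0];ly=D@[-np.sin(a),np.cos(a),0]
print("lx",np.percentile(lx,[0,1,99,100]),"ly",np.percentile(ly,[1,99]),"z",np.median(top[:,2]))
for b in np.arange(-.08,.08,.02):
    k=(lx>b)&(lx<b+.02);print(round(b+.01,2),k.sum(),np.percentile(ly[k],[2,98]),np.median(top[k,2]))
low=S[(S[:,2]>.004)&(S[:,2]<.018)];D=low-[.5425,.245,0];k=(D[:,0]<.1);lx=D@[np.cos(a),np.sin(a),0];ly=D@[-np.sin(a),np.cos(a),0];print("base",lx.min(),lx.max(),np.percentile(ly,[.5,99.5]),np.median(low[:,2]))
```

```text
finger R tool x max [-0.0687 -0.0517 -0.0465 -0.0432] [[-0.0471  0.0448 -0.0108]
 [-0.0441  0.0425 -0.0083]
 [-0.047   0.0426 -0.0093]
 [-0.0449  0.0424 -0.0072]
 [-0.0445  0.0422 -0.0059]
 [-0.0443  0.0424 -0.0047]
 [-0.0454  0.0422 -0.0042]
 [-0.0442  0.0422 -0.0019]
 [-0.0468  0.0416 -0.0019]
 [-0.0456  0.0417  0.0006]
 [-0.0436  0.042   0.0035]
 [-0.0458  0.042   0.0032]
 [-0.0449  0.0419  0.005 ]
 [-0.0446  0.0422  0.0063]
 [-0.0455  0.042   0.0069]
 [-0.0452  0.0423  0.0089]]
finger L [-0.0694 -0.0519 -0.0466 -0.0435]
lx [-0.0857 -0.0847  0.0886  0.0925] ly [-0.0173  0.0174] z 0.08885207915944292
-0.07 767 [-0.0162  0.016 ] 0.0888233454053782
-0.05 787 [-0.0164  0.0161] 0.08894283954758178
-0.03 752 [-0.0165  0.0164] 0.08887245325421494
-0.01 714 [-0.0158  0.0166] 0.08898430255973441
0.01 698 [-0.016  0.017] 0.0902482719006105
0.03 641 [-0.0163  0.0163] 0.08917989402027388
0.05 612 [-0.0158  0.0167] 0.08900007500727578
0.07 570 [-0.0193  0.0185] 0.08829207549437913
base -0.06652306556771126 0.062038365798743715 [-0.0382  0.0418] 0.011097743228669021
```

Call:
apply_moves([
  [0.04,-0.001,-0.002,0,1],
  [0.08,-0.001,-0.002,0,1],
  [0.11,-0.001,-0.002,0,1],
  [0.135,-0.001,-0.002,0,1],
  [0.155,-0.001,-0.002,0,1],
  [0.17,-0.001,-0.002,0,1],
  [0.182,-0.001,-0.002,0,1],
  [0.19,-0.001,-0.002,0,1],
  [0.193,-0.001,-0.002,0,1],
  [0.193,-0.001,-0.002,0,1],
])

```text
time: 9.7
ee_pos: [0.5428, 0.2442, 0.0226]
tcp_rot: [-23.8, 89.7, -14.2]
wrist_force: [-0.1, -0.6, 0.4]
opening: 0.0856
```

Run:
```python
from h import *
np.set_printoptions(precision=3,suppress=True)
go([(.5425,.245,.022)],spin=99.2)
c=cams.camera("wrist");cv2.imwrite("pics/w3.png",c["frame"])
```

```text
ee [0.543 0.244 0.023] tool y yaw 99.63580238419793 F [-0.087 -0.6    0.437] open 0.0855734047607351 t 9.7 q6 14.68472124481294 xdir [ 0.005 -0.001 -1.   ]
 -> (0.5425, 0.245, 0.022) shift [ 0.001  0.001 -0.   ]
 roll about tool x 0.007606186492295164 or -3.1339864670974977
```

View pics/w3.png

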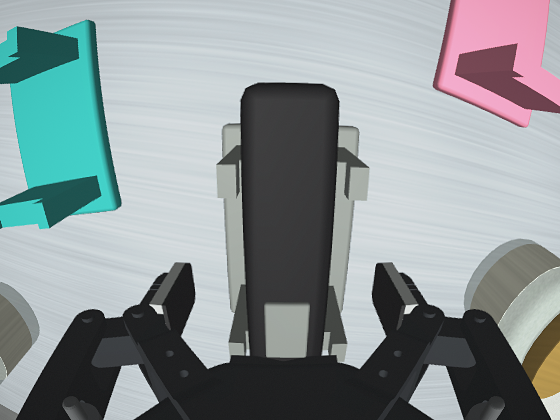

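The pads straddle the handle between the saddles (px 180 and 385, row 285), clear of both. Closing.

Call:
apply_moves([
  [0,0.001,0,0.008,0],
  [0,0.001,0,0.008,-0.5],
  [0,0.001,0,0.008,-1],
  [0,0.001,0,0.008,-1],
  [0,0.001,0,0.008,-1],
  [0,0.001,0,0.008,-1],
  [0,0.001,0,0.008,-1],
  [0,0.001,0,0.008,-1],
], newtons=60)

```text
time: 10.55
ee_pos: [0.543, 0.2455, 0.0235]
tcp_rot: [-14.2, 89.7, -5.1]
wrist_force: [-0.9, 1.1, 5.3]
opening: 0.0334
```

Call:
apply_moves([
  [-0.01,0,0,0,-1],
  [-0.02,0,0,0,-1],
  [-0.03,0,0,0,-1],
  [-0.04,0,0,0,-1],
  [-0.055,0,0,0,-1],
  [-0.075,0,0,0,-1],
  [-0.1,0,0,0,-1],
  [-0.12,0,0,0,-1],
  [-0.14,0,0,0,-1],
  [-0.15,0,0,0,-1],
  [-0.15,0,0,0,-1],
])

```text
time: 11.65
ee_pos: [0.5427, 0.2458, 0.1754]
tcp_rot: [-5.3, 89.5, 3.9]
wrist_force: [0.1, -0.2, -1.8]
opening: 0.0336
```

Run:
```python
from h import *
np.set_printoptions(precision=3,suppress=True)
go([(.5425,.245,.172)],spin=102.8)
c=cams.camera("wrist");cv2.imwrite("pics/w4.png",c["frame"])
o=bot.get_obs();W=wworld(o,c);R=Ro.from_euler("xyz",o["tcp_rot"],degrees=True).as_matrix();T=(W-o["ee_pos"])@R
S=T[60:330,225:340].reshape(-1,3);S=S[(S[:,0]<-.04)&(S[:,0]>-.11)&(abs(S[:,1])<.014)]
for b in np.arange(-.1,.06,.015):
    k=(S[:,2]>b)&(S[:,2]<b+.015)
    if k.sum()>5:print(round(b+.0075,4),k.sum(),np.median(S[k,0]))
print(S[:,2].min())
```

```text
ee [0.543 0.246 0.175] tool y yaw 99.18127561618181 F [ 0.069 -0.176 -1.84 ] open 0.03358681246935439 t 11.65 q6 15.276613904523218 xdir [ 0.009  0.001 -1.   ]
 -> (0.5425, 0.245, 0.172) shift [ 0.003 -0.001 -0.   ]
 roll about tool x -0.06315865521983066 or 3.0784339983699622
-0.0925 372 -0.06230283458068639
-0.0775 3780 -0.065838782809377
-0.0625 3615 -0.06595830750965166
-0.0475 3297 -0.06587673029388394
-0.0325 2886 -0.06582977989196254
-0.0175 2472 -0.06570834493333577
-0.0025 2167 -0.06621338187231436
0.0125 590 -0.06698805062692928
-0.08685814048542846
```

View pics/w4.png

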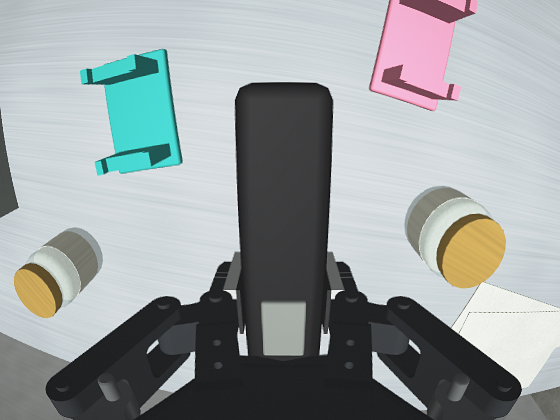

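The scanner is held level: the handle top is flat in the tool frame and its rear end sits 86.5 mm behind the tool. Moving to the scan pose.

Call:
apply_moves([
  [-0.005,-0.015,-0.007,0,-1],
  [-0.01,-0.045,-0.02,0,-1],
  [-0.01,-0.08,-0.035,0,-1],
  [-0.01,-0.12,-0.052,-0.01,-1],
  [-0.01,-0.16,-0.07,-0.02,-1],
  [-0.01,-0.2,-0.087,-0.03,-1],
  [-0.01,-0.24,-0.105,-0.04,-1],
  [-0.01,-0.28,-0.122,-0.05,-1],
  [-0.01,-0.32,-0.14,-0.06,-1],
  [-0.01,-0.355,-0.155,-0.063,-1],
  [-0.01,-0.38,-0.166,-0.063,-1],
  [-0.01,-0.395,-0.172,-0.063,-1],
])

```text
time: 12.9
ee_pos: [0.4337, -0.1738, 0.1825]
tcp_rot: [-14.0, 89.7, -1.4]
wrist_force: [0.4, 0.2, -2.0]
opening: 0.0336
```

Run:
```python
from h import *
np.set_printoptions(precision=3,suppress=True)
go([(.405,-.292,.17),(.405,-.292,.1373)],spin=102.8)
```

```text
ee [ 0.434 -0.174  0.182] tool y yaw 102.66343343670057 F [ 0.431  0.247 -1.958] open 0.03355270420796021 t 12.9 q6 -34.57939120756293 xdir [ 0.006 -0.    -1.   ]
 -> (0.405, -0.292, 0.17) shift [ 0.012 -0.109 -0.054]
 -> (0.405, -0.292, 0.1373) shift [ 0.045 -0.109 -0.054]
 roll about tool x -0.0023835361777082564 or 3.1392091174120846
```

Call:
apply_moves([
  [0,-0.02,-0.01,0,-1],
  [0,-0.045,-0.022,0,-1],
  [0,-0.07,-0.034,0,-1],
  [0,-0.09,-0.045,0,-1],
  [0.005,-0.102,-0.051,0,-1],
  [0.015,-0.107,-0.053,0,-1],
  [0.025,-0.109,-0.054,0,-1],
  [0.035,-0.109,-0.054,0,-1],
  [0.042,-0.109,-0.054,0,-1],
  [0.045,-0.109,-0.054,0,-1],
  [0.045,-0.109,-0.054,0,-1],
])

```text
time: 14.0
ee_pos: [0.4052, -0.2915, 0.1369]
tcp_rot: [-10.4, 89.7, 2.3]
wrist_force: [0.5, -0.6, -3.3]
opening: 0.0332
```

Run:
```python
from h import *
np.set_printoptions(precision=4,suppress=True)
go([(.405,-.292,.1373)],spin=102.8)
o=bot.get_obs();R=Ro.from_euler("xyz",o["tcp_rot"],degrees=True).as_matrix()
# scanner in tool axes: sx=tool z, sy=tool y, sz=-tool x; origin at tool (-.0358,0,-.0015)
org=o["ee_pos"]+R@[-.0358,0,-.0015];sx,sy,sz=R[:,2],R[:,1],-R[:,0]
w=org+.1206*sx-.0246*sz;los=(sx-sz)/2**.5;wz=(sx+sz)/2**.5
d=np.array([.590,-.250,.078])-w;print("label in window",d@los,d@sy,d@wz)
c=cams.camera("scene");W=world(c);F=c["frame"].astype(int);np.savez("sc4.npz",**c)
g=F.min(2);M=np.zeros(g.shape,bool);M[190:330,130:270]=True
P=W[M];G=g[M];col=F[M];k=(abs(P[:,2]-.078)<.008)&(np.hypot(P[:,0]-.59,P[:,1]+.25)<.085)
D=P-[.59,-.25,0];lx=D@[.975,.222,0];ly=D@[-.222,.975,0]
print(np.percentile(G[k],[5,50,90,99]));b=k&(G>np.percentile(G[k],50)+25);print("bright",b.sum(),lx[b].min(),lx[b].max(),ly[b].min(),ly[b].max(),"z",P[k,2].mean())
cv2.imwrite("pics/s5.png",cv2.resize(c["frame"][150:340,100:340],None,fx=3,fy=3,interpolation=2))
```

```text
ee [ 0.4052 -0.2915  0.1369] tool y yaw 102.70411587374377 F [ 0.4587 -0.5956 -3.3263] open 0.03315661868836313 t 14.0 q6 -48.549109710939 xdir [ 0.0051  0.0002 -1.    ]
 -> (0.405, -0.292, 0.1373) shift [-0.0004 -0.0005 -0.0003]
 roll about tool x -0.0016734937035691733 or 3.139919159886224
label in window 0.09976955025332697 -0.000128728423627648 -0.0007609643320300217
[ 92. 115. 169. 187.]
bright 455 -0.026882711059241376 0.08489126273479079 -0.05046233670980003 0.0516135210027854 z 0.08032104948492093
```

View pics/s5.png

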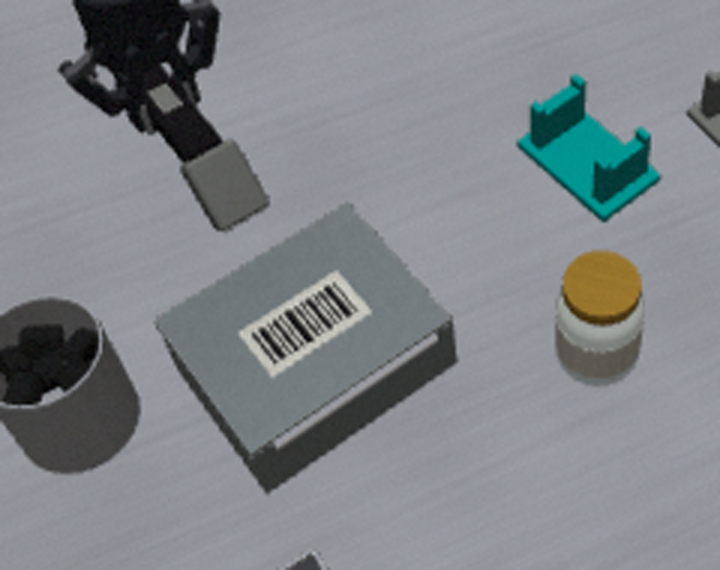

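The picture shows the lid shut, and the label (px 305,325) matches the estimate within 1 mm: edges at -27 mm and ±51 mm. The scanner head (225,185) is aimed at it. Holding still.

Call:
apply_moves([
  [0,0,0,0,-1],
  [0,0,0,0,-1],
  [0,0,0,0,-1],
  [0,0,0,0,-1],
  [0,0,0,0,-1],
  [0,0,0,0,-1],
  [0,0,0,0,-1],
  [0,0,0,0,-1],
  [0,0,0,0,-1],
  [0,0,0,0,-1],
  [0,0,0,0,-1],
  [0,0,0,0,-1],
])

```text
time: 15.25
ee_pos: [0.4053, -0.2917, 0.1374]
tcp_rot: [-14.1, 89.7, -1.4]
wrist_force: [-0.3, 0.3, -2.4]
opening: 0.0331
```

Call:
apply_moves([
  [0,0,0,0,-1],
  [0,0,0,0,-1],
  [0,0,0,0,-1],
  [0,0,0,0,-1],
  [0,0,0,0,-1],
  [0,0,0,0,-1],
  [0,0,0,0,-1],
  [0,0,0,0,-1],
  [0,0,0,0,-1],
  [0,0,0,0,-1],
  [0,0,0,0,-1],
  [0,0,0,0,-1],
])

```text
time: 16.45
ee_pos: [0.4053, -0.2917, 0.1374]
tcp_rot: [-14.2, 89.7, -1.5]
wrist_force: [-0.3, -0.5, -3.2]
opening: 0.0332
```

Run:
```python
from h import *
np.set_printoptions(precision=4,suppress=True)
go([(.405,-.292,.18),(.543,.2455,.18)],spin=99.2);lid()
```

```text
ee [ 0.4053 -0.2917  0.1374] tool y yaw 102.69891473503367 F [-0.3356 -0.4553 -3.1509] open 0.033194251383009576 t 16.45 q6 -48.55330174426798 xdir [ 0.0057 -0.0001 -1.    ]
 -> (0.405, -0.292, 0.18) shift [-0.0426 -0.0003 -0.0001]
 -> (0.543, 0.2455, 0.18) shift [-0.0419  0.4937  0.2526]
 roll about tool x 0.06106758237288257 or -3.0805250712169103
lid angle -0.0009576995309189744 z mid 0.07790353539552584 1789 1863
```

Call:
apply_moves([
  [-0.015,0,0,0,-1],
  [-0.035,0.005,0.002,0,-1],
  [-0.045,0.025,0.012,0,-1],
  [-0.045,0.055,0.028,0,-1],
  [-0.045,0.09,0.046,0,-1],
  [-0.045,0.13,0.066,0.01,-1],
  [-0.045,0.17,0.087,0.02,-1],
  [-0.045,0.21,0.107,0.03,-1],
  [-0.045,0.25,0.128,0.04,-1],
  [-0.045,0.285,0.146,0.05,-1],
  [-0.045,0.315,0.161,0.06,-1],
  [-0.045,0.335,0.171,0.061,-1],
])

```text
time: 17.7
ee_pos: [0.4985, 0.075, 0.1828]
tcp_rot: [-7.9, 89.7, 1.3]
wrist_force: [0.4, -0.5, -2.6]
opening: 0.0329
```

Run:
```python
from h import *
np.set_printoptions(precision=4,suppress=True)
go([(.543,.2455,.18)],spin=99.2)
```

```text
ee [0.4985 0.075  0.1828] tool y yaw 99.28220341989548 F [ 0.3777 -0.5111 -2.6167] open 0.032944778517363216 t 17.7 q6 -0.6954602551727969 xdir [ 0.0057  0.0001 -1.    ]
 -> (0.543, 0.2455, 0.18) shift [0.0031 0.161  0.0714]
 roll about tool x 0.001434720333575612 or -3.1401579332562175
```

Call:
apply_moves([
  [0,0.02,0.009,0,-1],
  [0,0.05,0.022,0,-1],
  [0,0.085,0.038,0,-1],
  [0,0.115,0.051,0,-1],
  [0,0.14,0.062,0,-1],
  [0,0.155,0.069,0,-1],
  [0,0.161,0.071,0,-1],
  [0.01,0.161,0.071,0,-1],
  [0.03,0.161,0.071,0,-1],
  [0.05,0.161,0.071,0,-1],
  [0.06,0.161,0.071,0,-1],
  [0.06,0.161,0.071,0,-1],
])

```text
time: 18.9
ee_pos: [0.542, 0.244, 0.1214]
tcp_rot: [-28.1, 89.8, -18.8]
wrist_force: [-0.6, -0.6, -1.6]
opening: 0.0334
```

Run:
```python
from h import *
np.set_printoptions(precision=4,suppress=True)
go([(.543,.2455,.05),(.543,.2455,.0235)],spin=99.2)
c=cams.camera("wrist");o=bot.get_obs();W=wworld(o,c);R=Ro.from_euler("xyz",o["tcp_rot"],degrees=True).as_matrix();T=(W-o["ee_pos"])@R
S=T[60:330,225:340].reshape(-1,3);S=S[(S[:,0]<-.04)&(S[:,0]>-.11)&(abs(S[:,1])<.014)];print(S[:,2].min())
for b in(-.08,-.03):k=abs(S[:,2]-b)<.01;print(b,np.median(S[k,0]))
```

```text
ee [0.542  0.244  0.1214] tool y yaw 99.221670113942 F [-0.593  -0.6044 -1.5958] open 0.03344317088502587 t 18.9 q6 15.087556550114801 xdir [ 0.0032 -0.0011 -1.    ]
 -> (0.543, 0.2455, 0.05) shift [0.0714 0.0014 0.001 ]
 -> (0.543, 0.2455, 0.0235) shift [0.0979 0.0015 0.0009]
 roll about tool x 0.0003782148375701677 or -3.1412144387522227
-0.08686872507000577
-0.08 -0.06569942588530357
-0.03 -0.06576261545799227
```

No slip in the grip. Lowering.

Call:
apply_moves([
  [0.01,0.0015,0.001,0,-1],
  [0.03,0.0015,0.001,0,-1],
  [0.05,0.0015,0.001,0,-1],
  [0.065,0.0015,0.001,0,-1],
  [0.075,0.0015,0.001,0,-1],
  [0.083,0.0015,0.001,0,-1],
  [0.089,0.0015,0.001,0,-1],
  [0.093,0.0015,0.001,0,-1],
  [0.096,0.0015,0.001,0,-1],
  [0.097,0.0015,0.001,0,-1],
  [0.097,0.0015,0.001,0,-1],
])

```text
time: 20.05
ee_pos: [0.5439, 0.2461, 0.026]
tcp_rot: [-11.5, 89.7, -2.2]
wrist_force: [-0.4, -1.1, -2.8]
opening: 0.0333
```

Call:
apply_moves([
  [0.0015,0,0,0,-1],
  [0.0025,0,0,0,-1],
  [0.0025,0,0,0,-1],
  [0.0025,0,0,0,-1],
])

```text
time: 20.45
ee_pos: [0.5439, 0.2461, 0.0235]
tcp_rot: [-11.6, 89.7, -2.4]
wrist_force: [-0.4, 0.3, -1.8]
opening: 0.0331
```

Call:
apply_moves([
  [0.0007,0,0,0,-1],
  [0.0013,0,0,0,-1],
  [0.0013,0,0,0,-1],
])

```text
time: 20.75
ee_pos: [0.544, 0.2461, 0.0235]
tcp_rot: [-8.2, 89.7, 1.0]
wrist_force: [-3.7, -2.1, 8.2]
opening: 0.0332
```

Seated (8 N upward). Releasing, then retreating up.

Call:
apply_moves([
  [-0.001,0,0,0,-0.3],
  [-0.001,0,0,0,0.2],
  [-0.001,0,0,0,1],
  [-0.001,0,0,0,1],
  [-0.001,0,0,0,1],
  [-0.001,0,0,0,1],
  [-0.001,0,0,0,1],
  [-0.02,0,0,0,1],
  [-0.05,0,0,0,1],
  [-0.09,0,0,0,1],
  [-0.14,0,0,0,1],
  [-0.18,0,0,0,1],
])

```text
time: 21.95
ee_pos: [0.5428, 0.2461, 0.2063]
tcp_rot: [-2.8, 89.6, 6.4]
wrist_force: [1.5, 0.2, 0.8]
opening: 0.0856
```

Run:
```python
from h import *
np.set_printoptions(precision=4,suppress=True)
go([]);lid()
o=bot.get_obs();c=cams.camera("wrist");W=wworld(o,c);cv2.imwrite("pics/w6.png",c["frame"])
S=W[60:300,235:335].reshape(-1,3);top=S[(S[:,2]>.082)&(S[:,2]<.097)]
a=np.radians(9.2);D=top-[.5425,.245,0];lx=D@[np.cos(a),np.sin(a),0];ly=D@[-np.sin(a),np.cos(a),0]
print("lx",np.percentile(lx,[0,1,99]))
for b in np.arange(-.08,.08,.04):
    k=(lx>b)&(lx<b+.02);print(round(b+.01,2),k.sum(),np.percentile(ly[k],[2,98]),np.median(top[k,2]))
for n in("scene","top"):
    c=cams.camera(n);o0=np.load(n+".npz");W0,W1=world(o0),world(c)
    for nm,r in dict(jar=(282,233,311,282),wide=(392,149,429,190),can=(92,249,147,309)).items() if n=="scene" else dict(jar=(267,152,294,185),wide=(91,193,137,224),can=(417,199,470,242)).items():
        s=np.s_[r[1]:r[3],r[0]:r[2]];print(n,nm,np.abs(c["frame"][s].astype(int)-o0["frame"][s]).mean())
    cv2.imwrite(f"pics/{n}6.png",c["frame"])
```

```text
ee [0.5428 0.2461 0.2063] tool y yaw 99.2331223979075 F [1.4803 0.2284 0.8006] open 0.08561899316611851 t 21.95 q6 15.22470814579434 xdir [ 0.0074  0.0008 -1.    ]
lid angle 0.002996506935664322 z mid 0.07789116467296006 1808 1886
lx [-0.0845 -0.0826  0.0892]
-0.07 815 [-0.0166  0.0162] 0.08890018418207465
-0.03 760 [-0.0159  0.0166] 0.08890953257052264
0.01 700 [-0.0155  0.0172] 0.09038565686196245
0.05 621 [-0.0162  0.0169] 0.08897929135157641
scene jar 2.2371569317382125
scene wide 2.164359481432652
scene can 2.3307070707070707
top jar 1.4668911335578003
top wide 39.70453482935952
top can 1.491882404563405
```

View pics/w6.png

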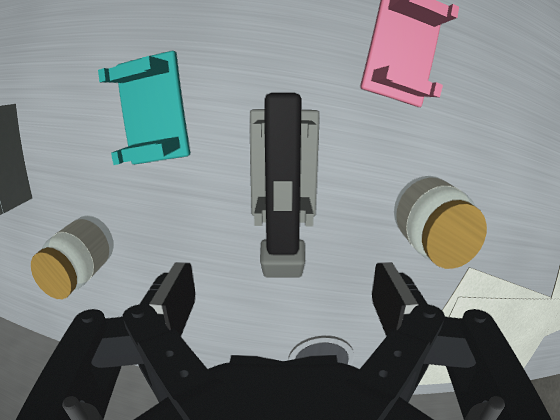

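The scanner lies level in both saddles, head at the same end (px 283,260), within about 2 mm of where it started. The robot is clear of it. The jars and can are unchanged; the one large difference (wide jar, top camera) is most likely the arm blocking the view, since the scene camera sees no change there. I'm handing the job in.

```bash
python3 -c "
from h import *
print(bot.job_done())"
```

```text
the job is handed in; nothing more can be done
None
```

I closed the lid, scanned the label, put the scanner back on its stand and handed the job in at about 22 s of robot time. The hand-in gives no verdict, so these are my own last checks.

- **Lid:** I pushed it shut with up to 15 N. The depth fit gave an angle of 0.003 rad or less after closing, after the scan and at the end.
- **Scan:** I held the scanner still for about 2.4 s. By calculation, the label was 100 mm from the window, within 1 mm of the sight line, 45° from square, with the wide side parallel to within about 0.1°.
- **Scanner on stand:** It lies level in both saddles with the head at the same end, within about 2 mm of where it started. The gripper is open and well clear.
- **Jars and can:** The scene camera shows no change at any of the three. The top camera agrees for the jar and the can. Its view of the wide jar differed, most likely because the arm was in the way, and I did not confirm that separately.

One thing disagreed with the description: the fingertips sit about 31 mm behind the reported TCP. I saw this both when pushing the lid and in the wrist camera's depth, and allowed for it in the grasp and the aim.

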